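# Take the left-hand cap off the fuel-gas outlet

### The arm

A 6-joint arm with a two-finger parallel gripper is mounted at the origin on the work surface. World frame = base frame: x ahead of the robot, y to its left, z up, the work surface at z = 0. Lengths are in mm, angles in rad, forces in N, time in s.
With the tool pointing down it reaches from about 350 to 875 mm from the base axis. Payload 4.2 kg.
Tool frame: the origin (TCP) lies on the mounting face of the last link; the fingertips stand 173 mm ahead of it and the grasp point (between the pads) lies 155 mm ahead of it; z points along the fingers, y is the direction in which the jaws open and shut (so a half turn about z gives the same grasp; the last joint's range is limited). The gripper opens to 85 mm and grips with 20 to 120 N. Pads are 22 mm wide; open, the fingers measure 114 mm over their backs; the gripper's body (76 mm by 85 mm) begins 54 mm behind the grasp point. The pads swing forward as they close: fully open they stand 13 mm farther back than shut.
Start: joints at [-0.852, 0.385, 0.008, 0, -1.194, -0.259], TCP at [277.367, -560.06, 404.712] pointing down, gripper open.
Joint ranges: [-3.14, 3.14], [-1.21, 2.06], [-1.07, 1.41], [-3.16, 2.05], [-2.99, -0.16], [-3.1, 3.1]. Speed limits (rad/s): [2.79, 2.79, 3.14, 3.14, 3.14, 3.14].

### API

Orientations are given as a unit quaternion [x, y, z, w].
In Python, from bench import arm gives the robot as it stands. The module is installed in compiled form; this text tells all that it offers.
- The arm moves only by the tool play_rows, never from a script. Its argument "moves" is a list of rows, each a list of 3 entries, a list of its own where there are three numbers: the shift along the world's x, y, z in units of 30 cm (1.0 is 30 cm), then the turn about the world's z in units of 30 degrees (1.0 is 30 degrees), then the gripper's target within -1 to 1 (shut at 1, half-way at 0, fully open at -1). In form: [[[x, y, z], turn, jaw], ...]. A call has 1 to 12 rows; each row is the pose to reach, as a shift and turn from the pose measured when the call began; what a row does not reach only later rows make up. A row lasts 1/8 s, in which the tool goes at most 62.5 mm and 10.7 degrees, less where a joint would pass 70% of its speed; a pose out of reach is approached as far as the arm can. A call with a number of a shift or a turn outside -1 to 1 is refused whole. A call with a gripper value outside its range is refused whole. The fingers move at their own pace and stop on an object; the grip force is fixed at half the most. Time passes only in rows, so rows that repeat a pose let the fingers close. It gives the time, the measured TCP pose, the force and the opening at its end, in the units of the state.
- arm.read_state(): the state, without advancing time (a new reading comes with each control period).
- arm.get_image(name): name is "scene" or "top" or "wrist"; returns a dict with "pixels" (480x640x3 uint8, red, green, blue), "vfov" (degrees; the focal length in pixels is half the picture's height over the tangent of half this angle, whatever the lens; pixels are square), "cx", "cy" (the principal point, pixels), "xyz" and "rotation" of the camera in the world. Camera axes: x right, y up, looking along -z (the intrinsics and any distortion apply to the point x, -y, -z); pixel columns grow to the right and rows downward; lengths in mm; the calibration is good to about 2 mm. The wrist camera is an equidistant fisheye: a pixel r from the principal point sees the ray r / f radians off the axis. A picture is of the moment at which its call begins. There is no depth.
- arm.job_done(): hands the job in, once; it reports no verdict.
Trained networks look in a picture, given as the dict that the camera call returned (one of the last four; its "shot" number tells which), for a name from the list of things; names that differ only in an ending like _2 or _b are one class to them, and where a whole thing is asked for, a point or a joint stands for the part that bears it (a point fixed in the world has none). Each returns a list of dicts, best first, with "conf" (0 to 1); they miss things now and then, are a little off and sometimes report something else, mostly with a low value. They report only what shows in the picture. A call takes as long as a camera call.
- arm.look_for(name, picture): "centre" ([x, y, z] in mm, in world coordinates, good to about 4 mm: the middle of the surface that is visible of it).
The state is a dict: "clock": time; "joints": joint angles; "joint_vel": joint speeds; "joint_efforts": joint torques, N m; "position": TCP position; "ee_rot": TCP orientation; "contact_force": force on the tool from outside, world axes, zero at the start; "wrist_torque": the same for the moment, N m; "gripper_width": finger opening in mm.
Only numpy, scipy, OpenCV 4.12 (cv2) and the standard library are available. Lean on these libraries where they do the work, as an engineer would, in place of code of your own. Each camera call takes 0.05 s, during which the arm holds its last target.

### The job

One of the two gas outlets is closed by a left-hand screw cap, known by the notches engraved round its top edge: unscrew it by turning it clockwise (seen from above), following the thread by feel without ever forcing it, and lift it straight off. Lower it gently, without dropping it, mouth down over the white post of the blue parking plate so that it sits flat, and let go. Leave the plain cap and everything else where they are.

Things in the scene. Friction and masses are not known exactly. Their poses are not given: they have to be found in the camera images.
- cap_notched: Left-hand aluminium screw cap, known by dark notches engraved across the corners of its top edge and a dark groove round its sides. Twelve-sided, 48 mm across flats, 35 mm high, hollow (open below), 0.10 to 0.17 kg. Origin: centre of its open lower rim; z up along its axis; x square to a flat (flats every 30 deg); a dark line on top runs from the centre along +x.
- notched_top (a point): Centre of the notched cap's flat top, 35 mm above its rim. The cap loosens CLOCKWISE seen from above. It first turns 0.2 to 1 rad on a flat land without rising (how far is not visible), then climbs 9 mm in 1.4 rad; free after 1.7 to 2.5 rad in all. Play about 1 mm up/down, 1.5 mm sideways. Friction holds it where it is let go.
- outlet_notched: Fixed upright brass outlet under the notched cap, on top of the gas block (the two outlets may change places). Origin: on its axis at the block's top, 40 mm above the bench; z up. Where the thread starts round the axis is not known from its pose.
- seat (a point): On the outlet's axis, on its steel shoulder (54 mm across), 18 mm above the outlet's origin: the rim of the tight cap rests here. The hand must rise with the thread: pulled or pushed hard, or turned the wrong way, it binds. More than 25 N between cap and outlet is forcing it.
- outlet_top (a point): Centre of the outlet's top, 22 mm above the seat: lifted 25 mm or more above its tight height, the freed cap is clear of the outlet.
- cap_plain: The other cap, right-hand: same shape, size and axes but no notches or groove, on the other outlet 130 mm away. To be left alone, not turned either.
- plain_line (a point): Outer end of the dark line on the plain cap's top, 20 mm off its axis.
- park: Fixed blue plate 90 x 90 x 12 mm with an upright white post in its middle, 23 mm across, tapered tip, its top 37 mm above the bench. Origin: centre of the plate's underside. The cap goes over the post (it has a 30 mm passage), mouth down, rim flat on the plate, 12 mm above this origin.
- manifold: Fixed grey gas block 100 x 360 x 40 mm (long along its y) carrying the two outlets on its top at y = -100 and +30 mm, and a round black pressure gauge, 66 mm across and standing 28 mm above the block's top, at y = +140 mm. Origin: centre of its underside.
- blank_flange: Bystander: loose steel blank flange lying flat, disc 75 mm across, 9 mm high; origin at its underside. To be left alone.
- seal_ring: Bystander: loose black rubber ring lying flat, 54 mm outside, 38 mm inside, 8 mm high; origin at its underside. To be left alone.
- squeeze_bottle: Bystander: loose white plastic bottle with orange cap, 64 mm across, 150 mm high, standing; origin at its underside. To be left alone.
- sample_jar: Bystander: loose amber glass jar with blue cap, 56 mm across, 70 mm high, standing; origin at its underside. To be left alone.
- spanner: Bystander: loose steel spanner lying flat, 170 mm long. To be left alone.
- parts_box: Bystander: loose closed cardboard box, 90 x 70 x 40 mm; origin at its underside. To be left alone.
- beaker: Bystander: loose empty glass beaker, 70 mm across, 85 mm high, standing; origin at its underside. To be left alone.

How it is judged (in metres and radians):
On the way:
1. the notched cap has been screwed up out of its thread and is lifted straight off, still upright above its outlet (z of cap_notched in the frame of outlet_notched above 0.034 m and horizontal distance between cap_notched and outlet_notched below 0.008 m and angle between cap_notched's own z axis and vertical below 0.2 rad).
At the end, for the whole second after the job is handed in: The notched cap is over the post of the parking plate (within 8 mm of its axis), mouth down, its rim flat on the plate (within 2.5 mm and 0.06 rad), at rest and let go (horizontal distance between cap_notched and park below 0.008 m and z of cap_notched in the frame of park between 0.009 and 0.0145 m and angle between cap_notched's own z axis and vertical below 0.06 rad and linear speed of cap_notched below 0.02 m/s); the robot touches nothing.
It fails at once if the thread is forced: more than 25 N between the notched cap and its outlet (contact force between cap_notched and outlet_notched above 25 N).
It fails at once if the plain cap is moved or turned: 5 mm or more at its centre or its line (distance of any of cap_plain, plain_line from where it was at the start of the episode above 0.005 m).
It fails at once if a loose bystander (flange, ring, bottle, jar, spanner, box, beaker) is moved by more than 20 mm (distance of any of blank_flange, seal_ring, squeeze_bottle, sample_jar, spanner, parts_box, beaker from where it was at the start of the episode above 0.02 m).
It fails at once if the cap is dropped or slammed onto the parking plate: faster than 0.45 m/s close above it (horizontal distance between cap_notched and park below 0.03 m and z of cap_notched in the frame of park below 0.05 m and linear speed of cap_notched above 0.45 m/s).
It also fails if it takes over 72 s, if anything falls off the work surface, if the arm or the gripper's body presses on something with over 40 N, if the wrist force passes 120 N, or if a joint passes its speed limit or range.

## Working session

There is one attempt and no reset: what is moved stays moved. The work goes in short steps, Python scripts to look and compute and a tool call to move; the robot and the scene stay as the last step left them, time stands still between calls to the robot, and variables do not carry over. Pictures are saved under pics/ and viewed, and the job is handed in when it is done.

Besides the shell and the picture viewer there is one more tool, called after ">>>" by a JSON object that holds its "op" and its "data", one argument or row to a line. play_rows: Moves the arm, as the interface text tells. Shifts and turns lie within -1 to 1; 1 stands for 30 cm of shift or 30 degrees of turn. Its arguments: {"type":"object","properties":{"moves":{"type":"array"}},"required":["moves"]}

```bash
ls; mkdir -p pics
cat > h.py <<'E'
import numpy as np, cv2
from bench import arm
def save(p,n):
    cv2.imwrite('pics/'+n+'.png',cv2.cvtColor(p['pixels'],cv2.COLOR_RGB2BGR))
def cam(p):
    R=np.array(p['rotation'],float)
    if R.size==4:
        from scipy.spatial.transform import Rotation as Ro
        R=Ro.from_quat(R).as_matrix()
    return R.reshape(3,3),np.array(p['xyz'],float),240/np.tan(np.radians(p['vfov'])/2)
def ray(p,u,v,fish=False):
    R,c,f=cam(p); x=(u-p['cx']);y=(v-p['cy'])
    if fish:
        r=np.hypot(x,y);th=r/f;s=np.sin(th)/max(r,1e-9)
        d=np.array([x*s,-y*s,-np.cos(th)])
    else: d=np.array([x/f,-y/f,-1])
    return c,R@d
def at(p,u,v,z,fish=False):
    c,d=ray(p,u,v,fish);return c+d*(z-c[2])/d[2]
def px(p,X,fish=False):
    R,c,f=cam(p);q=R.T@(np.array(X,float)-c);x,y,z=q[0],-q[1],-q[2]
    if fish:
        r=np.hypot(x,y);th=np.arctan2(r,z);k=f*th/max(r,1e-9)
        return p['cx']+k*x,p['cy']+k*y
    return p['cx']+f*x/z,p['cy']+f*y/z
E
python3 - <<'E'
from h import *
print(arm.read_state())
for n in ('scene','top','wrist'):
    p=arm.get_image(n);save(p,n+'0')
    print(n,{k:v for k,v in p.items() if k!='pixels'})
    for t in ('cap_notched','cap_plain','park','manifold','notched_top','beaker','squeeze_bottle'):
        print(t,[(np.round(d['centre']),round(d['conf'],2)) for d in arm.look_for(t,p)][:3])
E
```

```text
pics
{'clock': 0.0, 'joints': array([-8.52415307e-01,  3.85538752e-01,  6.62436966e-03, -5.14096518e-04,
       -1.19400422e+00, -2.58575075e-01]), 'joint_vel': array([ 0.00036034, -0.00115294,  0.00164522,  0.00025328,  0.00020227,
        0.00050187]), 'joint_efforts': array([ 3.86791298e-04, -3.92290413e+01,  1.88405907e+01,  4.18603331e+00,
       -4.51683954e-03,  1.78569888e-05]), 'position': array([ 277.28261346, -559.88700045,  403.62911584]), 'ee_rot': array([-2.27790578e-01,  9.73709541e-01,  1.04915388e-03, -2.86998828e-04]), 'contact_force': array([-0.20598872,  0.10346659,  0.93805   ]), 'wrist_torque': array([0.0176617 , 0.02664221, 0.0340946 ]), 'gripper_width': 85.73638369296134}
scene {'vfov': 43.565409892559636, 'cx': 321.7054291123996, 'cy': 230.11684762334102, 'xyz': array([1171.79665482, -746.1539643 ,  853.0569424 ]), 'rotation': array([0.41188137, 0.15222043, 0.30638878, 0.84457599]), 'shot': 1}
cap_notched [(array([540.,  22.,  87.]), 0.58)]
cap_plain [(array([552., 154.,  86.]), 0.76)]
park [(array([ 474., -281.,   13.]), 0.59)]
manifold [(array([568.,  99., 
[... 437 characters left out ...]
rray([534.,  34.,  89.]), 0.69)]
cap_plain [(array([543., 163.,  95.]), 0.96)]
park [(array([ 465., -272.,   14.]), 0.77), (array([544., 166.,  91.]), 0.73)]
manifold [(array([538., 134.,  40.]), 0.83)]
notched_top [(array([530.,  34.,  95.]), 0.97)]
beaker []
squeeze_bottle [(array([739., -24.,  99.]), 0.81)]
wrist {'vfov': 65.70646984690485, 'cx': 314.7971433964949, 'cy': 235.2121334534111, 'xyz': array([ 205.44633432, -596.26145811,  373.11798844]), 'rotation': array([-0.0855304 , -0.1368777 ,  0.83890319,  0.5197985 ]), 'shot': 3}
cap_notched []
cap_plain []
park [(array([ 472., -316.,   16.]), 0.68)]
manifold [(array([553., -50.,  28.]), 0.64)]
notched_top []
beaker []
squeeze_bottle []
```

View pics/scene0.png

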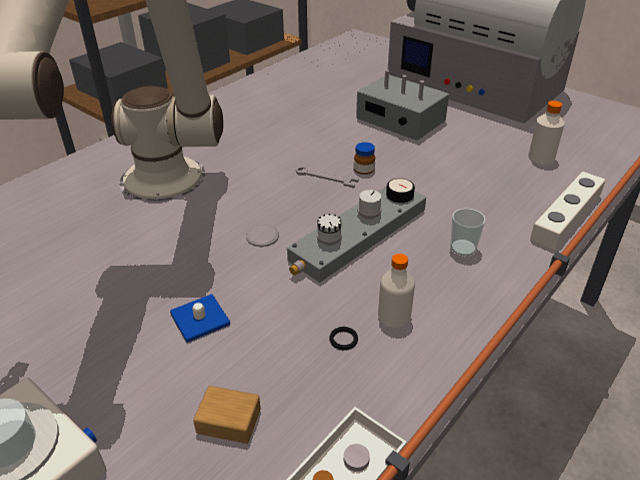

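View pics/top0.png

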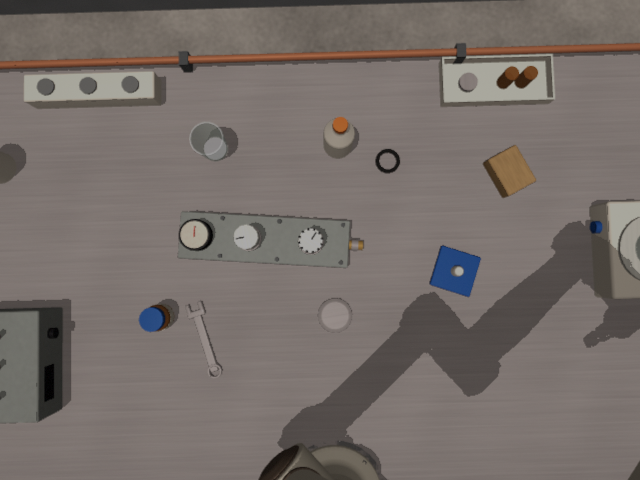

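View pics/wrist0.png

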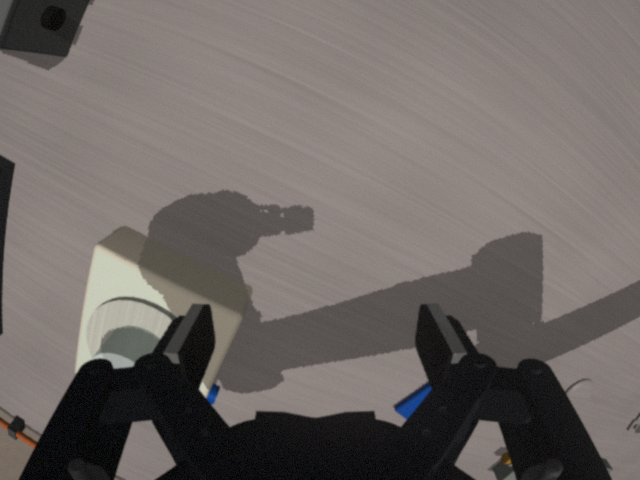

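Run:
```python
import cv2
a=cv2.imread('pics/scene0.png');b=cv2.imread('pics/top0.png')
cv2.imwrite('pics/s0c.png',cv2.resize(a[120:270,230:430],None,fx=4,fy=4,interpolation=2))
cv2.imwrite('pics/t0c.png',cv2.resize(b[130:280,170:370],None,fx=4,fy=4,interpolation=2))
```

```text
(no output)
```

View pics/s0c.png

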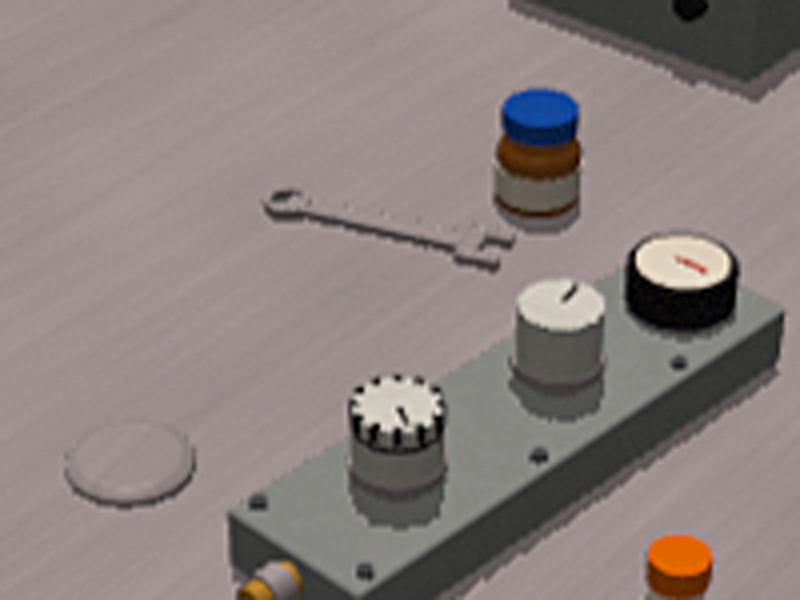

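View pics/t0c.png

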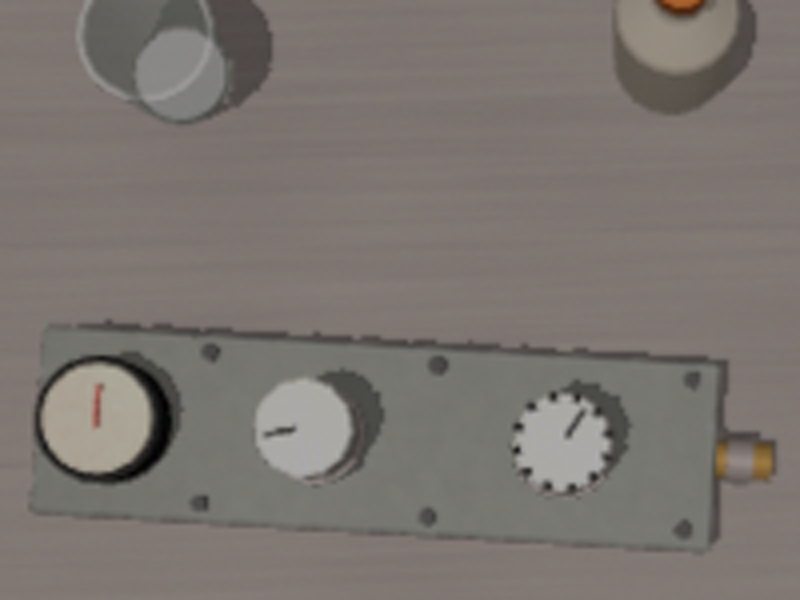

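Run:
```python
from h import *
t=arm.get_image('top');s=arm.get_image('scene')
def blob(p,box,fn):
    u0,v0,u1,v1=box;c=p['pixels'][v0:v1,u0:u1].astype(int)
    m=fn(c).astype(np.uint8)
    n,l,st,ce=cv2.connectedComponentsWithStats(m)
    i=1+np.argmax(st[1:,4]); m=(l==i).astype(np.uint8)
    cs=max(cv2.findContours(m,0,2)[0],key=len)
    return cs+[u0,v0],st[i],ce[i]+[u0,v0]
br=lambda c:c.min(2)>165
ba=lambda c:(c[...,2]>c[...,0]+40)
for nm,p,bx in (('top',t,(285,215,335,262)),('scene',s,(305,200,350,235))):
    c,st,ce=blob(p,bx,br);e=cv2.fitEllipse(cv2.convexHull(c))
    print(nm,'capN',st,ce,e,at(p,*e[0],93))
c,st,ce=blob(t,(225,220,265,255),br);e=cv2.fitEllipse(cv2.convexHull(c));print('plain',e,at(t,*e[0],93))
for nm,p,bx in (('top',t,(420,235,490,305)),('scene',s,(160,285,240,345))):
    c,st,ce=blob(p,bx,ba);q=cv2.approxPolyDP(cv2.convexHull(c),4,True)[:,0]
    r=cv2.minAreaRect(c);print(nm,'plate',q.tolist(),ce,[at(p,*x,12)[:2].round(1).tolist() for x in q])
    c2,st,ce=blob(p,(bx[0]+15,bx[1]+10,bx[2]-15,bx[3]-15),br);print('post',st,ce,at(p,*ce,36))
print('line dir',at(t,170+585/4,130+409/4,93)-at(t,170+568/4,130+437/4,93))
print(np.array([at(t,*x,40)[:2].round(1) for x in ((180.5,211.5),(351.5,220.5),(347.5,267),(177.5,258.5))]))
# triangulate
```

```text
top capN [ 16  18  21  19 203] [310.30049261 242.04433498] ((310.2029113769531, 240.99229431152344), (18.66812515258789, 21.379819869995117), 98.7992172241211) [532.02536513  35.09409569  93.        ]
scene capN [ 13  14  22  14 186] [328.91935484 220.56989247] ((328.8765869140625, 220.64434814453125), (13.490289688110352, 21.293773651123047), 91.50251007080078) [532.22014758  33.61537903  93.        ]
plain ((244.05410766601562, 236.9598388671875), (19.202899932861328, 22.31114387512207), 137.60374450683594) [543.58550598 167.02105313  93.        ]
top plate [[441, 246], [480, 258], [468, 296], [430, 283]] [454.84066284 270.71701721] [[518.6, -245.6], [490.4, -328.6], [409.5, -299.2], [439.4, -218.7]]Traceback (most recent call last):
  File "<stdin>", line 19, in <module>
  File "<stdin>", line 7, in blob
    return _wrapfunc(a, 'argmax', axis=axis, out=out, **kwds)
    return bound(*args, **kwds)
ValueError: attempt to get argmax of an empty sequence
```

Run:
```python
from h import *
t=arm.get_image('top');s=arm.get_image('scene')
ba=lambda c:(c[...,2]>c[...,0]+40)
for nm,p,bx in (('top',t,(420,235,490,305)),('scene',s,(160,285,240,345))):
    u0,v0,u1,v1=bx;c=p['pixels'][v0:v1,u0:u1].astype(int)
    m=ba(c).astype(np.uint8);cs=max(cv2.findContours(m,0,2)[0],key=len)+[u0,v0]
    q=cv2.approxPolyDP(cv2.convexHull(cs),4,True)[:,0]
    Q=[at(p,*x,12)[:2].round(1).tolist() for x in q];print(nm,q.tolist(),Q,np.mean(Q,0))
    k=np.argwhere((c.min(2)>110)&(m==0));k=[x for x in k if cv2.pointPolygonTest(cs.astype(np.float32),(float(x[1]+u0),float(x[0]+v0)),True)>6]
    k=np.array(k);print(len(k),k.mean(0)[::-1]+[u0,v0],k.min(0)[::-1]+[u0,v0],k.max(0)[::-1]+[u0,v0],at(p,*(k.mean(0)[::-1]+[u0,v0]),37 if nm=='top' else 28))
print('line dir',at(t,170+585/4,130+409/4,93)-at(t,170+568/4,130+437/4,93))
print(np.array([at(t,*x,40)[:2].round(1) for x in ((180.5,211.5),(351.5,220.5),(347.5,267),(177.5,258.5))]))
```

```text
top [[441, 246], [480, 258], [468, 296], [430, 283]] [[518.6, -245.6], [490.4, -328.6], [409.5, -299.2], [439.4, -218.7]] [ 464.475 -273.025]
63 [458.6984127  270.93650794] [455 267] [463 275] [ 464.05687192 -274.30501809   37.        ]
scene [[212, 294], [229, 324], [187, 341], [170, 310]] [[438.9, -221.9], [525.4, -256.3], [497.0, -335.1], [409.6, -304.5]] [ 467.725 -279.45 ]
36 [197.72222222 307.66666667] [193 305] [202 310] [ 460.09948217 -274.7780719    28.        ]
line dir [13.77862511 -8.83915406  0.        ]
[[605.1 309.6]
 [576.3 -51.9]
 [478.4 -40.6]
 [505.7 316.9]]
```

>>> {"op": "play_rows", "data": {
  "moves": [
    [[0.05,0.12,0],0.15,-1],
    [[0.12,0.28,0],0.35,-1],
    [[0.19,0.45,0],0.5,-1],
    [[0.26,0.62,0],0.65,-1],
    [[0.33,0.78,0],0.8,-1],
    [[0.38,0.9,0],0.9,-1],
    [[0.42,0.97,0],1.0,-1],
    [[0.425,0.99,0],1.0,-1]
  ]
}}

```text
clock: 2.4
position: [405.4, -262.0, 405.0]
ee_rot: [-0.473, 0.881, -0.0, 0.0]
contact_force: [0.6, 0.0, 0.4]
gripper_width: 85.8
```

>>> {"op": "play_rows", "data": {
  "moves": [
    [[0.05,0.12,0],0.15,-1],
    [[0.12,0.28,0],0.35,-1],
    [[0.19,0.45,0],0.5,-1],
    [[0.26,0.62,-0.05],0.65,-1],
    [[0.33,0.78,-0.1],0.8,-1],
    [[0.38,0.9,-0.15],0.9,-1],
    [[0.42,0.97,-0.2],1.0,-1],
    [[0.425,0.99,-0.23],1.0,-1],
    [[0.425,0.99,-0.23],1.0,-1]
  ]
}}

```text
clock: 3.52
position: [532.6, 34.3, 335.1]
ee_rot: [-0.684, 0.729, 0.0, -0.001]
contact_force: [-0.5, -0.4, -0.0]
gripper_width: 85.4
```

Run:
```python
from h import *
s=arm.read_state();print(s['clock'],s['position'],s['joints'],s['contact_force'],s['ee_rot'])
p=arm.get_image('wrist');save(p,'w1');print(p['xyz'],p['rotation'],[(d['centre'].round(1) if hasattr(d['centre'],'round') else d['centre'],d['conf']) for d in arm.look_for('notched_top',p)])
print(px(p,(532,34.3,93),True))
```

```text
3.525 [532.63577724  34.33459113 335.07972045] [ 3.68441145e-01  2.94338173e-01 -3.16231643e-01  4.48748427e-05
 -9.61984691e-01 -4.31459201e-01] [-0.52076373 -0.39225747 -0.04973061] [-6.84488337e-01  7.29023281e-01  3.13470121e-04 -8.21507248e-04]
[528.94535585 -47.32278685 303.53547317] [-0.0044307  -0.16045548  0.98656198  0.03049383] [([534.0, 28.0, 97.6], 0.79)]
(np.float64(317.69247958841055), np.float64(252.88663894319328))
```

View pics/w1.png

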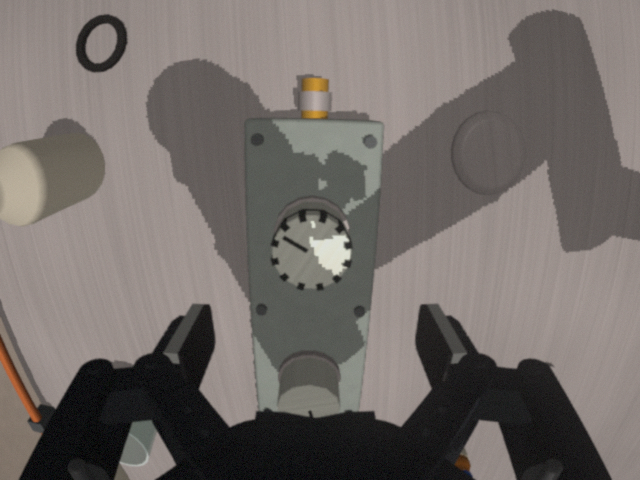

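Run:
```python
from h import *
p=arm.get_image('wrist');s=arm.read_state()
im=cv2.imread('pics/w1.png');cv2.imwrite('pics/w1c.png',cv2.resize(im[180:330,210:410],None,fx=4,fy=4,interpolation=2))
t=s['position']
for z in (93,130,162):
    print(z,px(p,(t[0],t[1],z),True))
print(at(p,312,250,93,True))
cs=[at(p,*x,93,True) for x in ((305,250),(284,237))];print(cs,np.degrees(np.arctan2(*(cs[1]-cs[0])[1::-1])))
```

```text
93 (np.float64(317.6269693640795), np.float64(251.93623188372078))
130 (np.float64(318.03015135220994), np.float64(277.62066463612956))
162 (np.float64(318.5007491089967), np.float64(308.28485979419713))
[536.06994581  32.51961207  93.        ]
[array([540.32839001,  32.25986003,  93.        ]), array([552.39420288,  23.13461619,  93.        ])] -37.099822491414386
```

View pics/w1c.png

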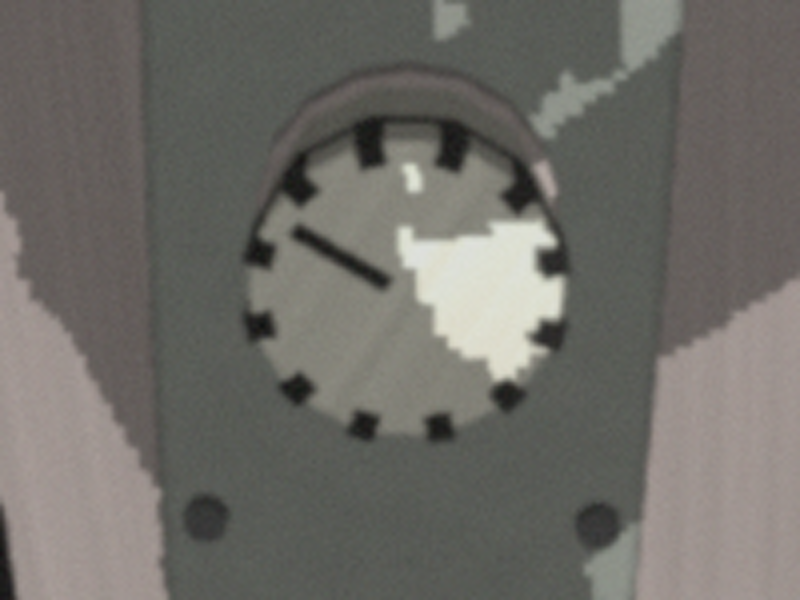

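```bash
cat >> h.py <<'E'
def notch(p,X,z,fish=True,rmax=26):
    # rectify top plane round X, 0.1 mm/px
    N=601;k=0.1
    g=(np.arange(N)-300)*k
    gx,gy=np.meshgrid(X[0]+g,X[1]+g)
    R,c,f=cam(p);P=np.stack([gx,gy,np.full_like(gx,z)],-1)-c;q=P@R
    x,y,w=q[...,0],-q[...,1],-q[...,2]
    r=np.hypot(x,y);kk=f*np.arctan2(r,w)/r if fish else f/w
    return cv2.remap(p['pixels'],(p['cx']+kk*x).astype(np.float32),(p['cy']+kk*y).astype(np.float32),cv2.INTER_CUBIC)
E
python3 - <<'E'
from h import *
from scipy.optimize import least_squares
p=arm.get_image('wrist');X=(536,32.5)
im=notch(p,X,93);cv2.imwrite('pics/r1.png',im[::-1])
g=im.max(2);m=(g<55).astype(np.uint8)
n,l,st,ce=cv2.connectedComponentsWithStats(m)
pts=[]
for i in range(1,n):
    if 150<st[i,4]<4000:
        c=(ce[i]-300)*.1+X; r=np.hypot(*(c-X));print(c.round(1),st[i,4],round(r,1))
        if 17<r<27: pts.append(c)
pts=np.array(pts)
def f(q):
    r=pts-q[:2];a=np.arctan2(r[:,1],r[:,0])-q[3];d=(a-np.pi/12+np.pi/12)%(np.pi/6)-np.pi/12
    return np.r_[np.hypot(*r.T)-q[2],d*20]
for a0 in (0,.15,.3,.45):
    o=least_squares(f,[*X,22,a0],loss='soft_l1');print(o.x,np.degrees(o.x[3]),o.cost)
E
```

```text
[540.    9.5] 2757 23.4
[528.   10.5] 2944 23.4
[551.  15.] 2447 23.1
[517.9  18.2] 2181 23.1
[557.9  25.7] 1450 22.9
[545.4  27.6] 2418 10.6
[513.1  30.2] 910 23.0
[559.1  38.1] 1365 23.8
[514.1  42.5] 973 24.0
[554.1  49.1] 1351 24.6
[521.3  52.3] 1338 24.7
[544.2  56.2] 1302 25.1
[532.2  57.3] 1277 25.1
[ 5.36066857e+02  3.36889256e+01  2.38043656e+01 -9.42884416e-02] -5.402329760795202 1.5004759209696532
[536.06685671  33.68892562  23.80436559  -1.14148599] -65.40232976269591 1.5004759209696508
[536.06685667  33.68892598  23.80436556   0.95290911] 54.59767021572392 1.5004759209701906
[5.36066857e+02 3.36889257e+01 2.38043656e+01 4.29310334e-01] 24.59767023099065 1.5004759209696903
```

View pics/r1.png

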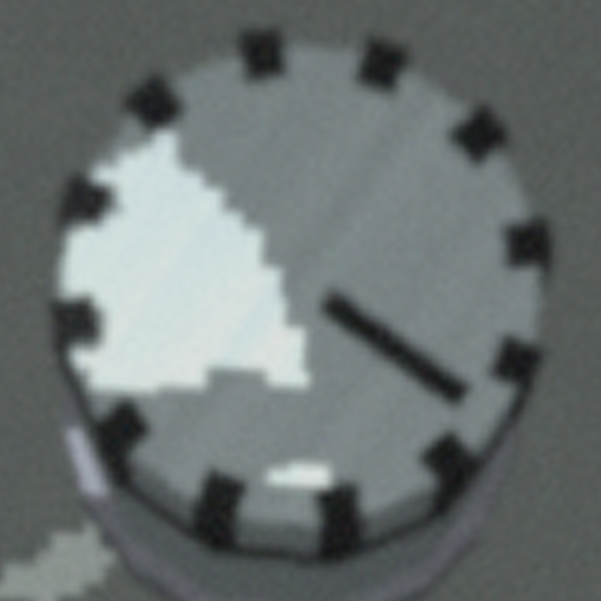

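>>> {"op": "play_rows", "data": {
  "moves": [
    [[0.003,0,-0.05],-0.06,-1],
    [[0.006,0,-0.1],-0.06,-1],
    [[0.006,-0.002,-0.13],-0.06,-1],
    [[0.006,-0.002,-0.13],-0.06,-1]
  ]
}}

```text
clock: 4.22
position: [534.3, 33.4, 296.5]
ee_rot: [-0.673, 0.74, 0.0, -0.0]
contact_force: [0.1, 0.4, -0.0]
gripper_width: 85.4
```

```bash
cat >> h.py <<'E'
from scipy.optimize import least_squares
def fitn(p,X,z,thr=55):
    im=notch(p,X,z);m=(im.max(2)<thr).astype(np.uint8)
    n,l,st,ce=cv2.connectedComponentsWithStats(m)
    pts=[]
    for i in range(1,n):
        c=(ce[i]-300)*.1+X; r=np.hypot(*(c-X))
        if 150<st[i,4]<4000 and 17<r<28: pts.append(c)
    pts=np.array(pts)
    def f(q):
        r=pts-q[:2];a=np.arctan2(r[:,1],r[:,0])-q[3];d=a%(np.pi/6)-np.pi/12
        return np.r_[np.hypot(*r.T)-q[2],d*20]
    o=min((least_squares(f,[*X,22,a0],loss='soft_l1') for a0 in (-.3,-.15,0,.15)),key=lambda o:o.cost)
    return len(pts),o.x,np.degrees(o.x[3])%30,o.cost,pts
E
python3 - <<'E'
from h import *
p=arm.get_image('wrist');s=arm.read_state();t=s['position'];save(p,'w2');print(t)
n,x,a,c,_=fitn(p,(536,33.5),93);print(n,x,a,c,px(p,(x[0],x[1],93),True))
for z in (93,110,130): print(z,px(p,(t[0],t[1],z),True))
E
```

```text
[534.58336757  33.48427668 297.19823966]
8 [536.00194792  34.06015769  23.44634785   1.47412769] 24.46129525925582 0.17959763130601147 (np.float64(314.3194380224706), np.float64(281.678891368409))
93 (np.float64(316.97780871185853), np.float64(280.436374963566))
110 (np.float64(317.1742348070957), np.float64(295.94316511491036))
130 (np.float64(317.44994074326326), np.float64(317.96310785104174))
```

View pics/w2.png

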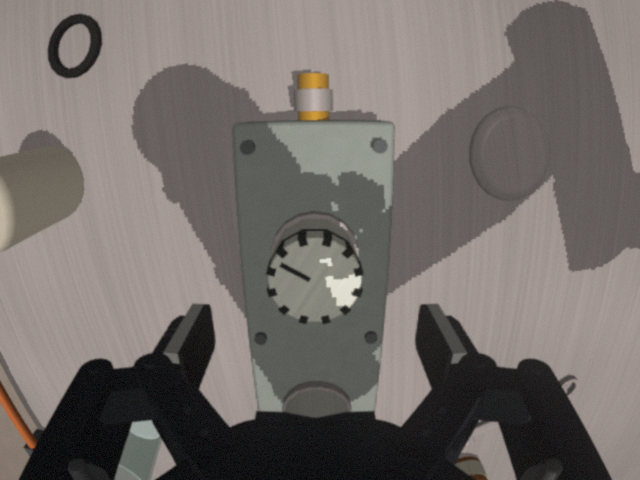

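>>> {"op": "play_rows", "data": {
  "moves": [
    [[0.001,0.002,-0.05],0,-1],
    [[0.001,0.002,-0.1],0,-1],
    [[0.001,0.002,-0.15],0,-1],
    [[0.001,0.002,-0.19],0,-1],
    [[0.001,0.002,-0.203],0,-0.7],
    [[0.001,0.002,-0.203],0,-0.36],
    [[0.001,0.002,-0.203],0,-0.36],
    [[0.001,0.002,-0.203],0,-0.36]
  ]
}}

```text
clock: 5.28
position: [535.0, 34.1, 236.8]
ee_rot: [-0.673, 0.74, -0.001, 0.001]
contact_force: [0.1, 0.5, -0.4]
gripper_width: 58.1
```

Run:
```python
from h import *
p=arm.get_image('wrist');s=arm.read_state();t=s['position'];save(p,'w3');print(t,s['contact_force'],s['wrist_torque'],s['gripper_width'])
for z in (80,93): print(z,px(p,(t[0],t[1],z),True))
```

```text
[534.98195763  34.10737119 236.78279486] [ 0.14417144 -0.69107708  1.28995374] [-0.01425943  0.06391929  0.01194378] 57.90006547715348
80 (np.float64(319.3786794860481), np.float64(329.6926069403229))
93 (np.float64(319.6673194199536), np.float64(348.7213070531156))
```

View pics/w3.png

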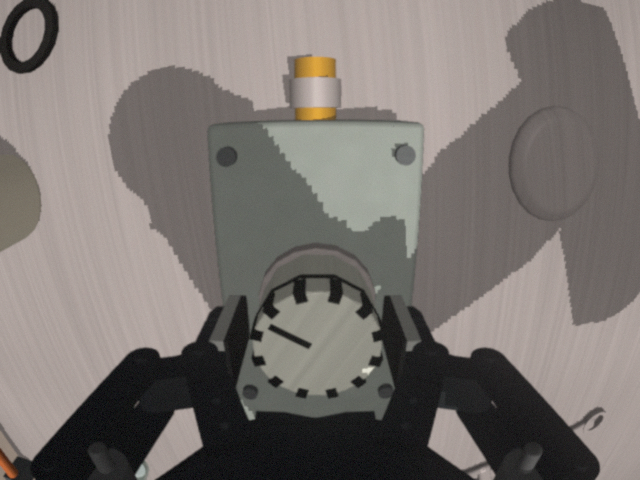

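Run:
```python
import cv2
im=cv2.imread('pics/w3.png');cv2.imwrite('pics/w3c.png',cv2.resize(im[260:420,215:415],None,fx=4,fy=3.75,interpolation=2))
```

```text
(no output)
```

View pics/w3c.png

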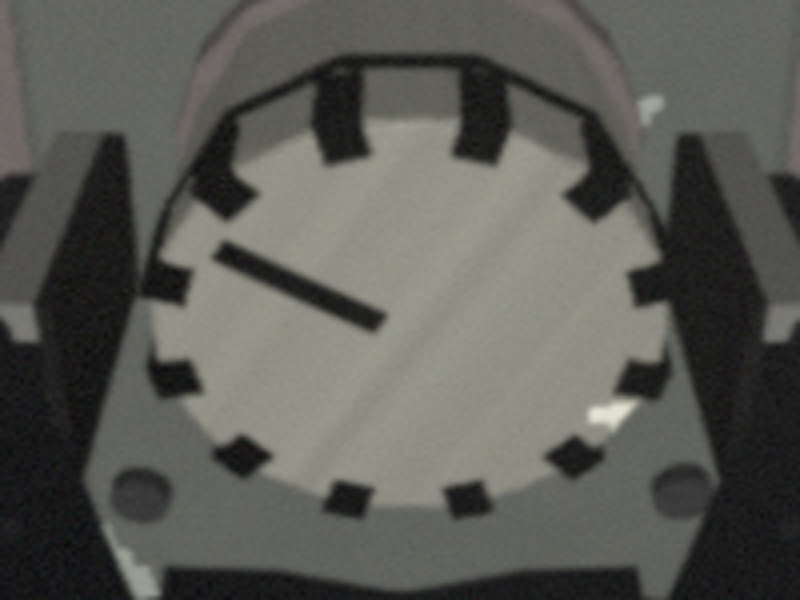

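Run:
```python
from h import *
p=arm.get_image('wrist')
for z in (91,93,95):
  n,x,a,c,pts=fitn(p,(534,32.5),z,45);print(n,x,a,c,px(p,(x[0],x[1],z),True))
print(pts.round(1))
cv2.imwrite('pics/r3.png',notch(p,(534,33),93)[::-1])
```

```text
6 [ 5.36140204e+02  3.56017803e+01  2.36613766e+01 -9.59105062e-02] 24.504732782020053 0.00418006451921471 (np.float64(316.71916439059567), np.float64(349.16390689257673))
6 [ 5.36010123e+02  3.41539749e+01  2.32465149e+01 -9.60599182e-02] 24.496172108559506 0.0044798051548973206 (np.float64(316.7266092116498), np.float64(349.1748371900485))
6 [535.88070889  32.70320202  22.8303284    0.95111206] 24.494706971419227 0.0043078975435904 (np.float64(316.7317417567321), np.float64(349.1797912210752))
[[558.4  36.5]
 [514.5  40.7]
 [553.5  47.2]
 [521.4  50.3]
 [543.8  54.1]
 [532.2  55.3]]
```

View pics/r3.png

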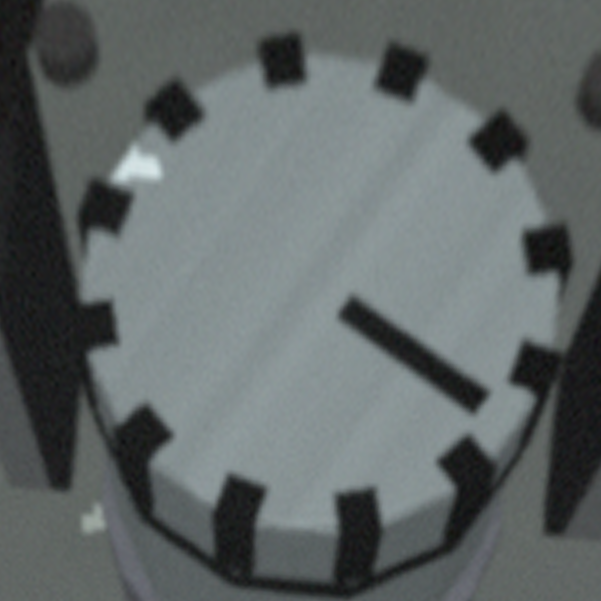

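>>> {"op": "play_rows", "data": {
  "moves": [
    [[-0.002,0,0],0,-0.3],
    [[-0.002,0,0],0,-0.2],
    [[-0.002,0,0],0,-0.15],
    [[-0.002,0,0],0,-0.15]
  ]
}}

```text
clock: 5.88
position: [534.3, 34.1, 236.7]
ee_rot: [-0.673, 0.74, -0.0, 0.001]
contact_force: [1.1, 0.1, 0.8]
gripper_width: 49.0
```

>>> {"op": "play_rows", "data": {
  "moves": [
    [[0,0,0],0,-0.135],
    [[0,0,0],0,-0.135]
  ]
}}

```text
clock: 6.12
position: [534.4, 34.1, 236.7]
ee_rot: [-0.673, 0.74, -0.001, 0.001]
contact_force: [-0.1, -0.4, -0.2]
gripper_width: 48.5
```

>>> {"op": "play_rows", "data": {
  "moves": [
    [[0,0,0],0,-0.125],
    [[0,0,0],0,-0.125]
  ]
}}

```text
clock: 6.38
position: [534.4, 34.1, 236.7]
ee_rot: [-0.673, 0.74, -0.001, 0.001]
contact_force: [-0.6, 0.3, 1.7]
gripper_width: 48.3
```

>>> {"op": "play_rows", "data": {
  "moves": [
    [[0,0,0],0,-0.11],
    [[0,0,0],0,-0.11]
  ]
}}

```text
clock: 6.62
position: [534.3, 34.1, 236.8]
ee_rot: [-0.673, 0.74, -0.0, 0.001]
contact_force: [0.3, -0.4, 2.0]
gripper_width: 47.7
```

>>> {"op": "play_rows", "data": {
  "moves": [
    [[0,0,0],0,-0.05],
    [[0,0,0],0,-0.05]
  ]
}}

```text
clock: 6.88
position: [534.4, 34.2, 237.0]
ee_rot: [-0.673, 0.74, -0.001, 0.001]
contact_force: [-0.7, -0.4, 2.8]
gripper_width: 47.1
```

>>> {"op": "play_rows", "data": {
  "moves": [
    [[0,0,0],0,0.1],
    [[0,0,0],0,0.1],
    [[0,0,0],0,0.3]
  ]
}}

```text
clock: 7.25
position: [534.4, 34.1, 237.0]
ee_rot: [-0.673, 0.74, -0.001, 0.001]
contact_force: [-0.0, -0.3, 2.7]
gripper_width: 46.6
```

>>> {"op": "play_rows", "data": {
  "moves": [
    [[0,0,0],-0.05,1],
    [[0,0,0],-0.1,1],
    [[0,0,0],-0.15,1],
    [[0,0,0],-0.2,1],
    [[0,0,0],-0.2,1]
  ]
}}

```text
clock: 7.88
position: [534.4, 34.1, 237.0]
ee_rot: [-0.633, 0.774, -0.001, 0.001]
contact_force: [-0.2, -1.5, 2.7]
gripper_width: 47.2
```

>>> {"op": "play_rows", "data": {
  "moves": [
    [[0,0,0],-0.06,1],
    [[0,0,0],-0.12,1],
    [[0,0,0],-0.18,1],
    [[0,0,0],-0.2,1],
    [[0,0,0],-0.2,1]
  ]
}}

```text
clock: 8.5
position: [534.4, 34.1, 237.0]
ee_rot: [-0.592, 0.806, -0.001, 0.001]
contact_force: [0.3, -1.2, 1.4]
gripper_width: 47.0
```

Run:
```python
from h import *
p=arm.get_image('wrist');s=arm.read_state();save(p,'w4');print(s['position'],s['contact_force'],s['wrist_torque'],s['joints'])
```

```text
[534.41002597  34.11202567 237.03297201] [-1.45632972 -0.44158741  2.50247042] [-0.1279347   0.17839578 -0.06498781] [ 0.36698005  0.42009867 -0.423792    0.00127117 -0.72523655 -0.67257988]
```

View pics/w4.png

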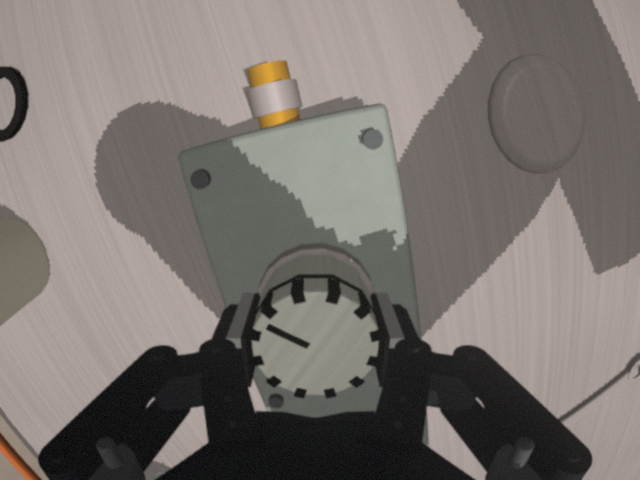

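>>> {"op": "play_rows", "data": {
  "moves": [
    [[0,0,0],-0.07,1],
    [[0,0,0],-0.14,1],
    [[0,0,0],-0.2,1],
    [[0,0,0],-0.2,1]
  ]
}}

```text
clock: 9.05
position: [534.4, 34.1, 237.0]
ee_rot: [-0.548, 0.836, -0.001, 0.001]
contact_force: [-0.8, -1.0, 1.6]
gripper_width: 47.4
```

>>> {"op": "play_rows", "data": {
  "moves": [
    [[0,0,0],-0.07,1],
    [[0,0,0],-0.14,1],
    [[0,0,0],-0.2,1],
    [[0,0,0],-0.2,1]
  ]
}}

```text
clock: 9.55
position: [534.3, 34.1, 237.2]
ee_rot: [-0.504, 0.864, -0.001, 0.001]
contact_force: [-2.5, -0.4, 4.9]
gripper_width: 47.1
```

>>> {"op": "play_rows", "data": {
  "moves": [
    [[0,0,0],-0.05,1],
    [[0,0,0],-0.1,1],
    [[0,0,0],-0.13,1],
    [[0,0,0],-0.13,1]
  ]
}}

```text
clock: 10.05
position: [534.3, 34.1, 237.6]
ee_rot: [-0.474, 0.881, -0.001, 0.001]
contact_force: [-1.8, -0.0, 6.8]
gripper_width: 46.9
```

>>> {"op": "play_rows", "data": {
  "moves": [
    [[0,0,0.001],-0.06,1],
    [[0,0,0.002],-0.12,1],
    [[0,0,0.003],-0.2,1],
    [[0,0,0.003],-0.2,1]
  ]
}}

```text
clock: 10.55
position: [534.3, 34.2, 238.4]
ee_rot: [-0.427, 0.904, -0.001, 0.001]
contact_force: [-1.5, -0.6, 4.4]
gripper_width: 47.3
```

>>> {"op": "play_rows", "data": {
  "moves": [
    [[0,0,0.001],-0.06,1],
    [[0,0,0.002],-0.12,1],
    [[0,0,0.003],-0.2,1],
    [[0,0,0.003],-0.2,1]
  ]
}}

```text
clock: 11.05
position: [534.3, 34.2, 239.2]
ee_rot: [-0.378, 0.926, -0.001, 0.0]
contact_force: [-1.6, -0.9, 3.4]
gripper_width: 47.3
```

>>> {"op": "play_rows", "data": {
  "moves": [
    [[0,0,0.001],-0.08,1],
    [[0,0,0.002],-0.16,1],
    [[0,0,0.003],-0.24,1],
    [[0,0,0.0034],-0.3,1],
    [[0,0,0.0034],-0.3,1]
  ]
}}

```text
clock: 11.68
position: [534.2, 34.2, 240.2]
ee_rot: [-0.305, 0.952, -0.001, 0.0]
contact_force: [-0.7, 0.8, 2.6]
gripper_width: 47.3
```

>>> {"op": "play_rows", "data": {
  "moves": [
    [[0,0,0.001],-0.08,1],
    [[0,0,0.002],-0.16,1],
    [[0,0,0.003],-0.24,1],
    [[0,0,0.0034],-0.3,1],
    [[0,0,0.0034],-0.3,1]
  ]
}}

```text
clock: 12.3
position: [534.2, 34.2, 241.2]
ee_rot: [-0.229, 0.973, -0.001, 0.0]
contact_force: [-1.8, 0.1, 2.3]
gripper_width: 47.1
```

>>> {"op": "play_rows", "data": {
  "moves": [
    [[0,0,0.001],-0.08,1],
    [[0,0,0.002],-0.17,1],
    [[0,0,0.003],-0.26,1],
    [[0,0,0.004],-0.35,1],
    [[0,0,0.005],-0.43,1],
    [[0,0,0.0056],-0.5,1],
    [[0,0,0.0056],-0.5,1]
  ]
}}

```text
clock: 13.18
position: [534.2, 34.3, 242.9]
ee_rot: [-0.1, 0.995, -0.001, 0.0]
contact_force: [-2.4, 0.8, 2.3]
gripper_width: 47.0
```

>>> {"op": "play_rows", "data": {
  "moves": [
    [[0,0,0.001],-0.08,1],
    [[0,0,0.002],-0.17,1],
    [[0,0,0.003],-0.26,1],
    [[0,0,0.004],-0.35,1],
    [[0,0,0.005],-0.43,1],
    [[0,0,0.0056],-0.5,1],
    [[0,0,0.0056],-0.5,1]
  ]
}}

```text
clock: 14.05
position: [534.3, 34.3, 244.5]
ee_rot: [0.03, 1.0, -0.001, 0.0]
contact_force: [0.6, 0.2, 1.0]
gripper_width: 47.2
```

>>> {"op": "play_rows", "data": {
  "moves": [
    [[0,0,0.001],-0.08,1],
    [[0,0,0.002],-0.17,1],
    [[0,0,0.003],-0.26,1],
    [[0,0,0.004],-0.35,1],
    [[0,0,0.0045],-0.43,1],
    [[0,0,0.005],-0.5,1],
    [[0,0,0.005],-0.5,1]
  ]
}}

```text
clock: 14.92
position: [534.3, 34.2, 245.8]
ee_rot: [0.161, 0.987, -0.001, 0.0]
contact_force: [0.4, 0.7, -1.6]
gripper_width: 47.0
```

>>> {"op": "play_rows", "data": {
  "moves": [
    [[0,0,0],-0.08,1],
    [[0,0,0.001],-0.16,1],
    [[0,0,0.0015],-0.24,1],
    [[0,0,0.002],-0.3,1],
    [[0,0,0.002],-0.3,1]
  ]
}}

```text
clock: 15.55
position: [534.3, 34.2, 246.3]
ee_rot: [0.237, 0.971, -0.001, 0.0]
contact_force: [-0.1, -0.7, -1.9]
gripper_width: 47.3
```

>>> {"op": "play_rows", "data": {
  "moves": [
    [[0,0,0.002],-0.05,1],
    [[0,0,0.004],-0.1,1],
    [[0,0,0.004],-0.1,1]
  ]
}}

```text
clock: 15.92
position: [534.4, 34.2, 247.6]
ee_rot: [0.263, 0.965, -0.001, 0.0]
contact_force: [-0.9, 0.4, -1.6]
gripper_width: 47.0
```

>>> {"op": "play_rows", "data": {
  "moves": [
    [[0,0,0.003],0,1],
    [[0,0,0.006],0,1],
    [[0,0,0.006],0,1]
  ]
}}

```text
clock: 16.3
position: [534.4, 34.2, 249.5]
ee_rot: [0.263, 0.965, -0.001, 0.0]
contact_force: [-0.1, 0.0, -1.5]
gripper_width: 47.3
```

Run:
```python
from h import *
s=arm.read_state();print(s['position'],s['contact_force'],s['wrist_torque'],s['joints'])
```

```text
[534.40874456  34.21157751 249.54118067] [-0.14730793  0.02127934 -1.50423354] [0.06382378 0.03051155 0.0279199 ] [ 3.67250906e-01  4.02536740e-01 -4.11581081e-01  1.75717145e-03
 -7.56830247e-01 -2.47117053e+00]
```

Free. Lift straight, then look.

>>> {"op": "play_rows", "data": {
  "moves": [
    [[0,0,0.02],0,1],
    [[0,0,0.05],0,1],
    [[0,0,0.09],0,1],
    [[0,0,0.14],0,1],
    [[0,0,0.2],0,1],
    [[0,0,0.26],0,1],
    [[0,0,0.3],0,1],
    [[0,0,0.3],0,1]
  ]
}}

```text
clock: 17.3
position: [534.5, 34.3, 340.8]
ee_rot: [0.263, 0.965, 0.0, 0.001]
contact_force: [0.5, -0.7, -1.9]
gripper_width: 47.2
```

Run:
```python
from h import *
s=arm.read_state();print(s['position'],s['contact_force'])
p=arm.get_image('scene');save(p,'s5');p=arm.get_image('wrist');save(p,'w5')
```

```text
[534.50839009  34.25466217 340.84192822] [ 0.45769642 -0.68855063 -1.93763261]
```

View pics/s5.png

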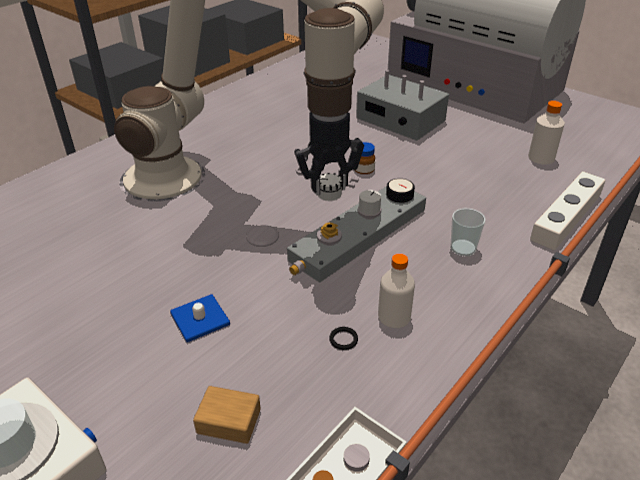

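View pics/w5.png

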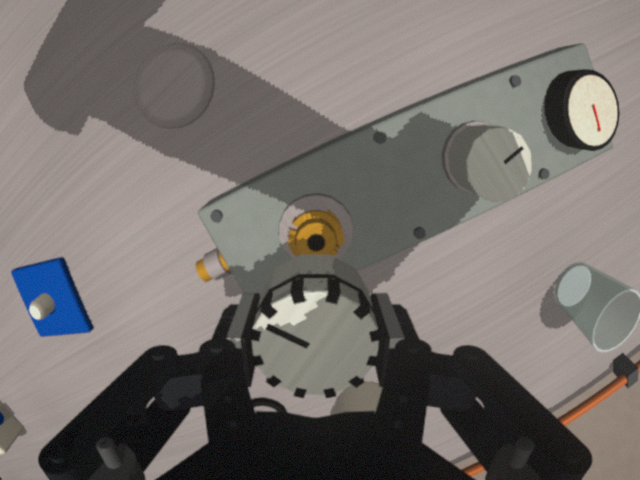

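>>> {"op": "play_rows", "data": {
  "moves": [
    [[0,-0.08,0],0,1],
    [[0,-0.2,0],0,1],
    [[0,-0.35,0],0,1],
    [[0,-0.5,0],0,1],
    [[0,-0.65,0],0,1],
    [[0,-0.8,0],0,1],
    [[0,-0.92,0],0,1],
    [[0,-0.98,0],0,1],
    [[0,-1.0,0],0,1],
    [[0,-1.0,0],0,1]
  ]
}}

```text
clock: 18.65
position: [534.1, -265.4, 338.8]
ee_rot: [0.263, 0.965, -0.0, -0.0]
contact_force: [0.1, -0.1, -2.1]
gripper_width: 47.1
```

Run:
```python
from h import *
s=arm.read_state();print(s['position'],s['contact_force'],s['joints'])
p=arm.get_image('wrist');save(p,'w6')
print(px(p,(466.5,-275,37),True),px(p,(466.5,-275,12),True))
for d in arm.look_for('park',p): print(d)
```

```text
[ 534.1157685  -265.40836633  338.82998959] [ 0.11610311 -0.12054103 -2.13348863] [-1.89739439e-01  3.90052865e-01 -1.58865779e-01  1.03134143e-03
 -1.02290814e+00 -1.91352470e+00]
(np.float64(255.99092712428148), np.float64(152.68295874914918)) (np.float64(260.8763492184597), np.float64(149.45005248408688))
{'centre': [467.5, -270.7, 13.7], 'conf': 0.84}
{'centre': [671.3, -384.5, 40.9], 'conf': 0.16}
```

View pics/w6.png

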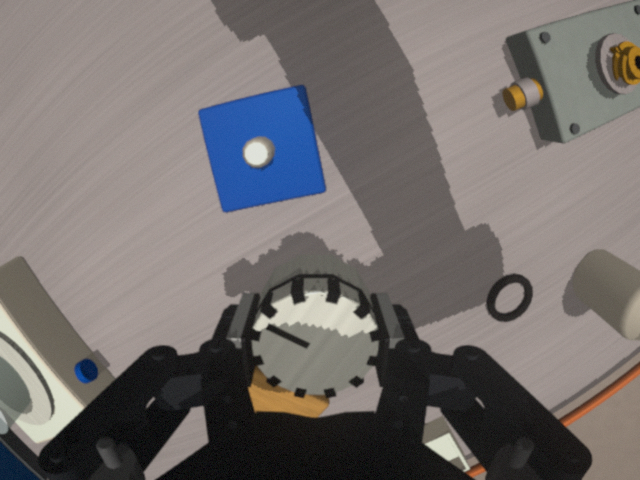

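Run:
```python
from h import *
p=arm.get_image('wrist')
c=p['pixels'].astype(int);b=((c[...,2]>c[...,0]+40)).astype(np.uint8);b[230:]=0;b[:,:150]=0
cs=max(cv2.findContours(b,0,2)[0],key=len)
q=cv2.approxPolyDP(cv2.convexHull(cs),6,True)[:,0];Q=np.array([at(p,*x,12,True)[:2] for x in q.astype(float)])
print(q.tolist(),Q.round(1).tolist(),Q.mean(0),[np.hypot(*(Q[i]-Q[i-1])).round(1) for i in range(len(Q))])
m=(c.min(2)>150).astype(np.uint8);m[:130]=0;m[175:]=0;m[:,:235]=0;m[:,280:]=0
yy,xx=np.nonzero(m);print(len(xx),xx.mean(),yy.mean(),xx.min(),xx.max(),yy.min(),yy.max(),at(p,xx.mean(),yy.mean(),37,True))
cv2.imwrite('pics/w6c.png',cv2.resize(p['pixels'][80:220,190:330,::-1],None,fx=4,fy=4,interpolation=2))
```

```text
[[302, 86], [324, 190], [223, 211], [198, 111]] [[440.2, -220.8], [521.1, -248.0], [493.3, -329.7], [412.0, -301.9]] [ 466.67041076 -275.10407587] [np.float64(85.9), np.float64(85.4), np.float64(86.3), np.float64(85.9)]
453 255.1081677704194 152.46357615894038 244 267 141 164 [ 466.27946874 -275.13101304   37.        ]
```

View pics/w6c.png

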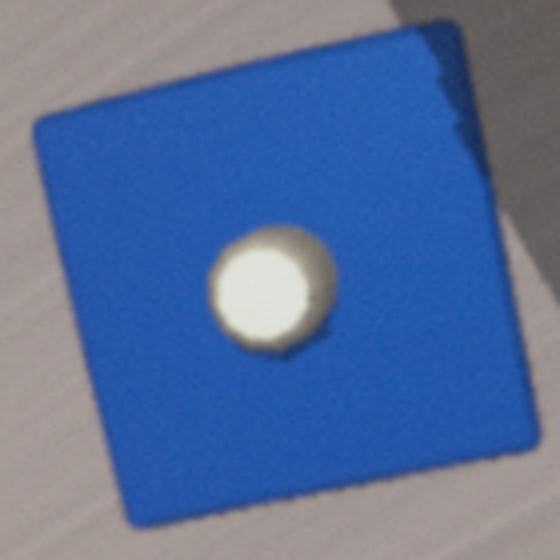

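>>> {"op": "play_rows", "data": {
  "moves": [
    [[-0.05,-0.008,0],0,1],
    [[-0.12,-0.016,0],0,1],
    [[-0.19,-0.026,0],0,1],
    [[-0.224,-0.03,-0.03],0,1],
    [[-0.224,-0.03,-0.1],0,1],
    [[-0.224,-0.03,-0.18],0,1],
    [[-0.224,-0.03,-0.25],0,1],
    [[-0.224,-0.03,-0.31],0,1],
    [[-0.224,-0.03,-0.34],0,1],
    [[-0.224,-0.03,-0.35],0,1],
    [[-0.224,-0.03,-0.35],0,1]
  ]
}}

```text
clock: 20.18
position: [467.2, -273.9, 234.6]
ee_rot: [0.262, 0.965, -0.001, 0.0]
contact_force: [-0.1, -1.2, -1.8]
gripper_width: 46.6
```

Run:
```python
from h import *
s=arm.read_state();print(s['position'],s['contact_force'])
p=arm.get_image('scene');save(p,'s7');cv2.imwrite('pics/s7c.png',cv2.resize(p['pixels'][220:360,110:290,::-1],None,fx=4,fy=4,interpolation=2))
```

```text
[ 467.23889512 -273.87946562  234.58828484] [-0.07272882 -1.22464779 -1.79889197]
```

View pics/s7c.png

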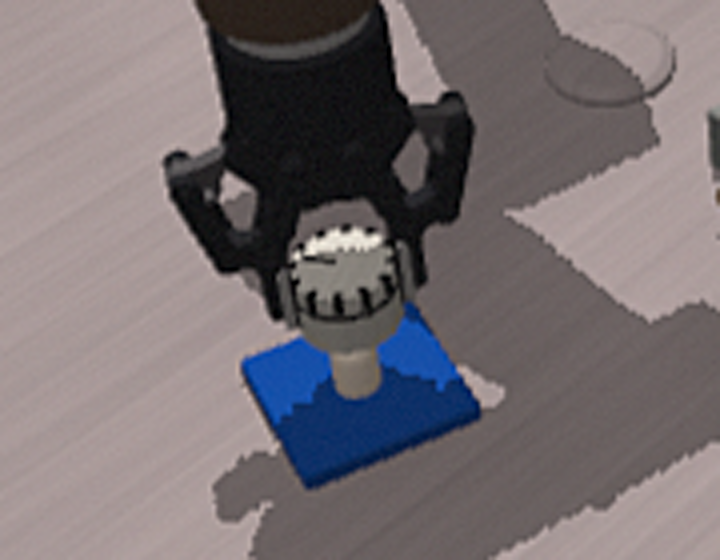

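>>> {"op": "play_rows", "data": {
  "moves": [
    [[0,-0.001,-0.015],0,1],
    [[0,-0.001,-0.03],0,1],
    [[0,-0.001,-0.045],0,1],
    [[0,-0.001,-0.06],0,1],
    [[0,-0.001,-0.075],0,1],
    [[0,-0.001,-0.075],0,1]
  ]
}}

```text
clock: 20.98
position: [467.2, -274.2, 211.8]
ee_rot: [0.262, 0.965, -0.001, -0.0]
contact_force: [0.3, 0.5, -2.1]
gripper_width: 47.2
```

>>> {"op": "play_rows", "data": {
  "moves": [
    [[0,0,-0.01],0,1],
    [[0,0,-0.02],0,1],
    [[0,0,-0.03],0,1],
    [[0,0,-0.04],0,1],
    [[0,0,-0.05],0,1],
    [[0,0,-0.05],0,1]
  ]
}}

```text
clock: 21.72
position: [467.1, -274.1, 196.5]
ee_rot: [0.262, 0.965, -0.001, -0.0]
contact_force: [0.5, 0.0, -1.7]
gripper_width: 47.0
```

Over the post with no contact. Final few mm by feel.

>>> {"op": "play_rows", "data": {
  "moves": [
    [[0,0,-0.004],0,1],
    [[0,0,-0.008],0,1],
    [[0,0,-0.012],0,1],
    [[0,0,-0.012],0,1]
  ]
}}

```text
clock: 22.22
position: [467.0, -274.1, 192.8]
ee_rot: [0.262, 0.965, -0.001, -0.0]
contact_force: [0.2, -0.9, -1.0]
gripper_width: 47.4
```

>>> {"op": "play_rows", "data": {
  "moves": [
    [[0,0,-0.002],0,1],
    [[0,0,-0.004],0,1],
    [[0,0,-0.004],0,1]
  ]
}}

```text
clock: 22.6
position: [467.0, -274.1, 191.6]
ee_rot: [0.262, 0.965, -0.001, -0.001]
contact_force: [-0.5, -0.9, -2.1]
gripper_width: 47.2
```

>>> {"op": "play_rows", "data": {
  "moves": [
    [[0,0,-0.002],0,1],
    [[0,0,-0.004],0,1],
    [[0,0,-0.004],0,1]
  ]
}}

```text
clock: 22.98
position: [467.0, -274.1, 191.0]
ee_rot: [0.262, 0.965, -0.001, -0.0]
contact_force: [-0.9, 1.0, 4.4]
gripper_width: 47.2
```

>>> {"op": "play_rows", "data": {
  "moves": [
    [[0,0,-0.001],0,-0.05],
    [[0,0,-0.001],0,-0.12],
    [[0,0,-0.001],0,-0.2],
    [[0,0,0],0,-0.3],
    [[0,0,0],0,-0.4],
    [[0,0,0],0,-0.5],
    [[0,0,0],0,-0.5]
  ]
}}

```text
clock: 23.85
position: [467.0, -274.1, 191.0]
ee_rot: [0.262, 0.965, -0.001, -0.0]
contact_force: [-0.3, 0.1, -0.8]
gripper_width: 63.9
```

Run:
```python
from h import *
s=arm.read_state();print(s['position'],s['contact_force'],s['gripper_width'])
p=arm.get_image('wrist');save(p,'w8')
```

```text
[ 467.04727145 -274.11822377  190.95426496] [-0.3036943   0.08913828 -0.77109975] 63.93485866574526
```

View pics/w8.png

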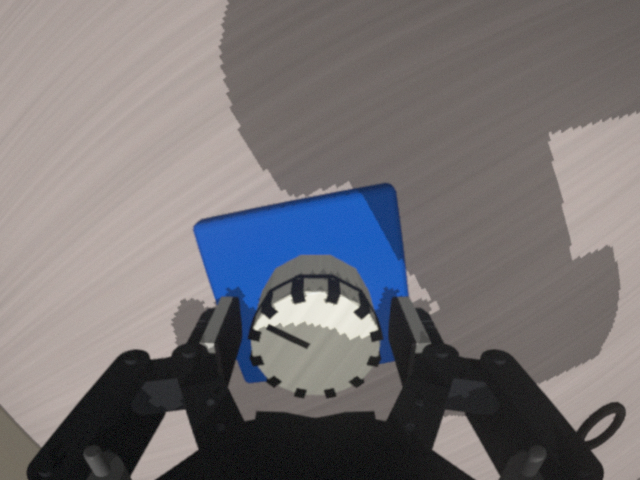

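The cap stands free between the open pads (centre about (316, 342)). I'll open fully and rise straight up.

>>> {"op": "play_rows", "data": {
  "moves": [
    [[0,0,0],0,-0.8],
    [[0,0,0],0,-1],
    [[0,0,0],0,-1],
    [[0,0,0.03],0,-1],
    [[0,0,0.1],0,-1],
    [[0,0,0.2],0,-1],
    [[0,0,0.33],0,-1],
    [[0,0,0.46],0,-1],
    [[0,0,0.5],0,-1],
    [[0,0,0.5],0,-1]
  ]
}}

```text
clock: 25.15
position: [466.9, -274.0, 341.7]
ee_rot: [0.262, 0.965, -0.0, 0.001]
contact_force: [1.0, -0.5, -0.7]
gripper_width: 85.5
```

Run:
```python
from h import *
s=arm.read_state();print(s['clock'],s['position'],s['contact_force'],s['gripper_width'])
p=arm.get_image('wrist');save(p,'w9')
print(fitn(p,(467,-274),47)[:4])
q=arm.get_image('scene');save(q,'s9')
for n in ('cap_notched','cap_plain'): print(n,[(d['centre'],d['conf']) for d in arm.look_for(n,q)])
cv2.imwrite('pics/s9c.png',cv2.resize(q['pixels'][200:360,130:330,::-1],None,fx=4,fy=3.75,interpolation=2))
```

```text
25.15 [ 466.86273625 -274.03190791  341.72170001] [ 1.02050278 -0.52482418 -0.69400918] 85.53116508060187
(12, array([ 4.68451530e+02, -2.74116900e+02,  2.36809546e+01, -1.09983677e-02]), np.float64(29.36983994712464), np.float64(1.8997926985411753))
cap_notched [([475.0, -282.4, 43.9], 0.91)]
cap_plain [([556.9, 152.7, 90.4], 0.79), ([753.5, 222.9, 56.7], 0.7)]
```

View pics/w9.png

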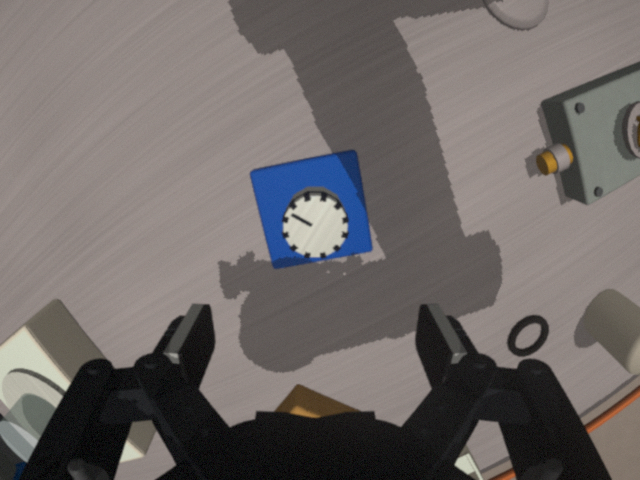

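View pics/s9.png

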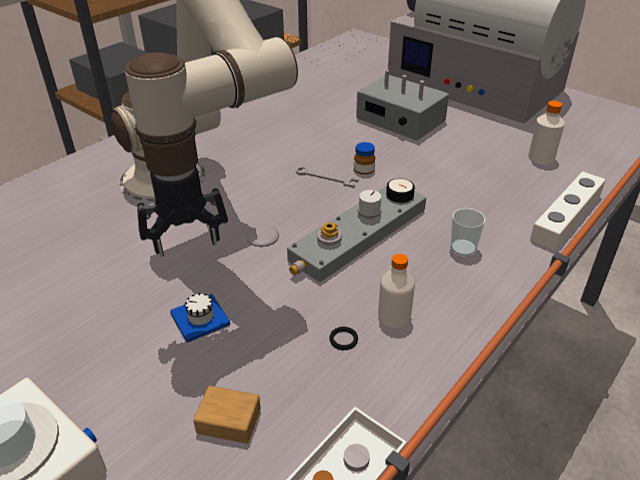

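View pics/s9c.png

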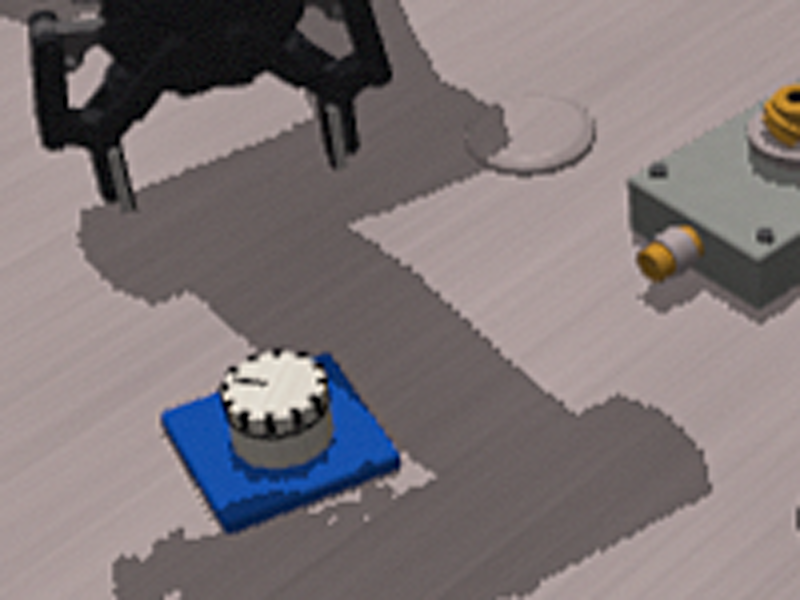

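The cap (crop about (278, 405)) sits flat on the plate, the hand is clear above it, and the other objects are where they were. Handing in.

```bash
python3 -c "
from bench import arm
print(arm.job_done())"
```

```text
the job is handed in; nothing more can be done
None
```

I unscrewed the notched cap, lifted it straight off and set it mouth down over the post of the blue plate. I then let go and handed the job in at about 25 s of the 72 s allowed. No verdict is reported on hand-in.

- **Unscrewing:** The cap came free after about 115° clockwise in a single grasp. The thread began to climb after about 22°, and I raised the hand with it. The vertical force I read at the wrist after each step never passed about 7 N. The force between cap and outlet isn't measured directly.
- **Parking:** I lowered it by feel. It touched the plate at a tool height of 191.0 mm, the height I had worked out for the rim resting on the plate. The force there was about 4 N.
- **Last checks:** The wrist camera puts the cap at (468.5, -274.1) mm. My estimate of the post is about (467, -274.5), so it is about 1.5 mm off, within the 8 mm allowed. In the picture the cap sits flat, the gripper is open about 150 mm above it, and the plain cap and loose objects look unmoved.
- **Disagreements:** The trained network placed the cap about 11 mm away, at (475, -282, 44). I went by the wrist-camera and touch measurements instead, because the network's scene-view reading of the plain cap also differed from my measurement by about 20 mm. The cameras also disagreed by about 4 mm at the start on where the tight cap was. I settled that by checking the finger gaps and by the grip showing almost no sideways force.

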